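# Prop the shop calculator on its stand

### The job

Get the calculator out of the counter drawer and prop it on its sloping wooden stand: centred on the backrest, keys up, display end at the top, its lower edge resting against the lip. The bottle standing in front of the drawer is in the way, so first stand it upright in the gap between the bottle and the carton on the narrow raised ledge, centred on the depth of its plank; then open the drawer, take the calculator to the stand, and finally push the drawer fully shut. Do not knock over the bottle or disturb the bottle and carton on the ledge, the jar or the pen pot.

Things in the scene. Friction and masses are not known exactly. Their poses are not given: they have to be found in the camera images.
- till: Dark wooden drawer unit on the counter, 260 deep (x) x 220 wide (y) x 90 high mm, fixed. Origin: centre of its underside on the counter. Its front faces its own -x (towards the robot); one drawer slides out along its -x. The cabinet's top panel begins at its own x = -115 mm; the drawer's front panel is 15 mm thick, its outer face at x = -130 mm when shut.
- till_drawer0 (a joint): Drawer slide in m: 0 shut, grows as it is pulled out, stop at 0.18. It may start slightly ajar (up to 12 mm). Inside, the drawer is 178 mm wide and 215 mm long; its floor is 22 mm above the counter, its side walls end 68 mm and its front panel 79 mm above the counter. About 155 mm of travel lays the calculator fully bare of the cabinet top.
- till_drawer0_handle (a point): Middle of the drawer's steel bar handle: round bar 11 mm in diameter, 110 mm long along the unit's y, axis 35 mm in front of the drawer's face and 52 mm above the counter (38 mm below the unit's top). Moves with the drawer. Held by two thin stems 47 mm either side of the middle; open above and below.
- bottle: Loose white round plastic bottle with white cap, standing on the counter in front of the drawer. Body 44 mm in diameter and straight up to 70 mm, then a shoulder and a 31 mm cap; 100 mm high in all, about 140 g. Origin: centre of its underside; z up its axis.
- ledge: Wooden display ledge, fixed on the counter: a plank 60 mm deep (x) and 240 mm long (y), 14 mm thick, on two end legs; the plank's top is 100 mm above the counter. It may stand on either side of the drawer unit. Origin: on the counter under the middle of the plank; x across the plank, y along it.
- ledge_bottle: Bystander on the ledge: same bottle as bottle (44 mm in diameter, 100 mm high), standing on the plank towards the ledge's +y end. Origin: centre of its underside.
- ledge_carton: Bystander on the ledge: small carton 36 (x) x 44 (y) x 95 mm high, standing on the plank towards the ledge's -y end. Origin: centre of its underside.
- calculator: Loose grey pocket calculator lying keys up in the drawer, 104 long (x) x 60 wide (y) x 14 mm thick, about 110 g. Origin: centre of its underside; +x points to the display end, z out of the keys. In the drawer its display end points more or less to the back.
- calculator_display (a point): Middle of the calculator's display window, on its top face, 34 mm from its middle towards the display end.
- stand: Small light-wood stand, fixed on the counter on the other side of the drawer unit from the ledge; foot 120 x 70 x 12 mm. Origin: centre of its underside; the slope faces its own -x and rises towards its +x.
- rest: The stand's sloping backrest, 100 mm long, only 44 mm wide (narrower than the calculator), 35 degrees from level. Origin: where its face meets the lip at its lower end, mid-width, 45 mm above the counter. x runs up the slope, y across, z out of the face. The lip is 8 mm thick and stands 12 mm out of the face. A seated calculator has its origin at x = 52 mm, y = 0, z = 0 here, axes alike.
- jar: Bystander: white jar with clear lid, 72 mm in diameter, 84 mm high, standing on top of the drawer unit. Origin: centre of its underside.
- pen_pot: Bystander: square wooden pen pot, 52 x 52 x 62 mm, with pens up to 135 mm high, standing on the counter beside the stand. Origin: centre of its underside.
Things that resemble listed ones, but are neither listed nor needed, are in the scene too. What is shaped like the bottle but yellow is not meant. Leave any turquoise look-alike of the stand alone.

How it is judged:
On the way, in this order (a step that is already met when the one before it is completed fails the run):
1. the bottle stands upright, let go, in the gap on the ledge (x of bottle in the frame of ledge between -0.016 and 0.016 m and y of bottle in the frame of ledge between -0.06 and 0.06 m and z of bottle in the frame of ledge between 0.094 and 0.106 m and angle between bottle's own z axis and vertical below 0.1 rad and linear speed of bottle below 0.03 m/s and contact force between the fingers and bottle below 0.3 N), for 0.2 s.
2. the drawer is pulled open by more than 110 mm (value of joint till_drawer0 above 0.11 m), for 0.1 s.
3. the calculator rests, let go, on the stand against the lip, display end up (x of calculator in the frame of rest between 0.045 and 0.06 m and y of calculator in the frame of rest between -0.012 and 0.012 m and z of calculator in the frame of rest between -0.006 and 0.006 m and angle between the x axis of calculator and the x axis of rest, either way round below 0.12 rad and angle between the z axis of calculator and the z axis of rest, either way round below 0.12 rad and x of calculator_display in the frame of rest above 0.07 m and z of calculator_display in the frame of rest above 0.006 m and linear speed of calculator below 0.03 m/s and contact force between the fingers and calculator below 0.3 N), for 0.2 s.
At the end, for the whole second after the job is handed in: Bottle upright and still on the ledge, within 16 mm of the plank's centre line, 60 mm of its middle; calculator still on the backrest, flat and straight within 0.12 rad, display end up, within 12 mm of centre, lower edge within 8 mm of the lip; nothing held; drawer shut to 8 mm (all of step 1 and all of step 3 and value of joint till_drawer0 below 0.008 m); the robot touches nothing.
It fails at once if the bottle or its neighbours on the ledge, jar or pen pot tip by more than 0.5 rad (angle between any of ledge_bottle, ledge_carton, jar, pen_pot, bottle's own z axis and vertical above 0.5 rad).
It fails at once if the bottle or carton on the ledge, the jar or the pen pot is shifted by more than 20 mm (distance of any of ledge_bottle, ledge_carton, jar, pen_pot from where it was at the start of the episode above 0.02 m).
It also fails if it takes over 72 s, if anything falls off the work surface, if the arm or the gripper's body presses on something with over 40 N, if the wrist force passes 120 N, or if a joint passes its speed limit or range.

### The arm

A 6-joint arm with a two-finger parallel gripper is mounted at the origin on the work surface. World frame = base frame: x ahead of the robot, y to its left, z up, the work surface at z = 0. Lengths are in m, angles in rad, forces in N, time in s.
With the tool pointing down it reaches from about 0.25 to 0.725 m from the base axis. Payload 4 kg.
Tool frame: the origin (TCP) lies on the centre line of the jaws, within the pads' length; the fingertips stand tip_reach ahead of it and the grasp point (between the pads) lies 5 mm behind it (tip_reach is the distance from the TCP to the fingertips, in m); z points along the fingers, y is the direction in which the jaws open and shut (so a half turn about z gives the same grasp; the last joint's range is limited). The gripper opens to 85 mm and grips with 20 to 120 N. Pads are 22 mm wide; open, the fingers measure 114 mm over their backs; the gripper's body (76 mm by 85 mm) begins 54 mm behind the grasp point. The pads swing forward as they close: fully open they stand 13 mm farther back than shut.
Start: joints at [-1.162, 0.241, 0.005, 1.335, 0, 1.571], TCP at [0.199, -0.459, 0.245] pointing down, gripper open.
Joint ranges: [-2.72, 2.72], [-1.05, 1.87], [-1.09, 1.28], [-1.99, 2.15], [-1.42, 1.44], [-3.14, 3.14]. Speed limits (rad/s): [2.79, 2.79, 3.14, 3.14, 3.14, 3.14].

### API

Orientations are given as a unit quaternion [x, y, z, w].
In Python, from workcell import * gives the robot as it stands.
- The arm moves only by the tool arm_command, never from a script. Its arguments are lists of equal length, an entry for each row: "translation": the shift along the tool's x, y, z in cm, a list of three; "turn": the turn about the tool's z in rad; "hand": the closure, from 0 (fully open) to 1 (shut). In form: {"translation": [[x, y, z], ...], "turn": [turn, ...], "hand": [hand, ...]}. A call has 1 to 5 rows; each row is the pose to reach, as a shift and turn from the pose commanded when the call began, along the tool's axes at that moment; what a row does not reach only later rows make up. A row lasts 1/12 s, in which the tool goes at most 41.7 mm and 7.16 degrees, less where a joint would pass 70% of its speed; a pose out of reach is approached as far as the arm can. A call with a gripper value outside its range is refused whole. The fingers move at their own pace and stop on an object; the grip force is fixed at half the most. Time passes only in rows, so rows that repeat a pose let the fingers close. It gives the time, the measured TCP pose, the force and the opening at its end, in the units of the state.
- get_obs(): the state, without advancing time (a new reading comes with each control period).
- camera(name): name is "scene" or "top" or "wrist"; returns (picture, depth): 480x640x3 uint8, red, green, blue; 480x640 float32, m along the optical axis (not along the pixel's ray), 0 where there is no reading.
- camera_info(name): a dict with "mtx" (3x3 intrinsics, pixels), "dist_coeffs" ([k1, k2, p1, p2, k3] as OpenCV has them; the pictures are not rectified), "world_to_cam" (4x4, takes a point from world to camera coordinates). Camera axes: x right, y down, z forward; pixel columns grow to the right and rows downward; lengths in m; the calibration is good to about 2 mm. A picture is of the moment at which its call begins: read the wrist's pose just before it. camera_info takes no time and is no camera call; for the wrist camera it gives the pose at the moment of the call.
- job_done(): hands the job in, once; it reports no verdict.
Trained networks look in the newest picture that a camera, given by its name, has taken for a name from the list of things; names that differ only in an ending like _2 or _b are one class to them, and where a whole thing is asked for, a point or a joint stands for the part that bears it (a point fixed in the world has none). Each returns a list of dicts, best first, with "conf" (0 to 1); they miss things now and then, are a little off and sometimes report something else, mostly with a low value. They report only what shows in the picture. A call takes as long as a camera call. They do not tell look-alikes from the thing itself.
- search_frame(camera, name): "location" ([row, column] in pixels, amid what is visible of it).
- spot_point(camera, name): "location" ([row, column] in pixels: a listed point, or the origin of a listed thing).
The state is a dict: "clock": time; "joint_pos": joint angles; "joint_vel": joint speeds; "tau": joint torques, N m; "eef_pos": TCP position; "tool_rot": TCP orientation; "ft_force": force on the tool from outside, world axes, zero at the start; "ft_torque": the same for the moment, N m; "grip_width": finger opening in m.
Only numpy, scipy, OpenCV 4.12 (cv2) and the standard library are available. Lean on these libraries where they do the work, as an engineer would, in place of code of your own. Each camera call takes 0.05 s, during which the arm holds its last target. There are 200 camera calls.

## Working session

There is one attempt and no reset: what is moved stays moved. The work goes in short steps, Python scripts to look and compute and a tool call to move; the robot and the scene stay as the last step left them, time stands still between calls to the robot, and variables do not carry over. Pictures are saved under pics/ and viewed, about 8 in all and at most 12, crops included, and the job is handed in when it is done.

Besides the shell and the picture viewer there is one more tool, called after ">>>" as a command line: name --pt "numbers of a row" for each row, then --argument value for the rest. arm_command: Moves the arm, as the interface text tells. Its arguments: {"type":"object","properties":{"translation":{"type":"array","items":{"type":"array","items":{"type":"number"}}},"turn":{"type":"array","items":{"type":"number"}},"hand":{"type":"array","items":{"type":"number"}}},"required":["translation","turn","hand"]}

```bash
ls; mkdir -p pics; cat > h.py <<'E'
from workcell import *
import numpy as np, cv2
from scipy.spatial.transform import Rotation as R
def ray(name,rc):
    i=camera_info(name); p=cv2.undistortPoints(np.array([[[rc[1],rc[0]]]],float),np.array(i['mtx']),np.array(i['dist_coeffs']))[0,0]
    T=np.linalg.inv(np.array(i['world_to_cam'])); return T,np.array([p[0],p[1],1.])
def at_depth(name,rc,d):
    T,r=ray(name,rc); return T[:3,:3]@(r*d)+T[:3,3]
def at_z(name,rc,z):
    T,r=ray(name,rc); v=T[:3,:3]@r; return T[:3,3]+v*(z-T[2,3])/v[2]
def dmed(D,rc,k=2):
    r,c=map(int,np.round(rc)); w=D[max(0,r-k):r+k+1,max(0,c-k):c+k+1]; w=w[w>0]; return float(np.median(w)) if w.size else 0
def proj(name,P):
    i=camera_info(name); M=np.array(i['world_to_cam']); q,_=cv2.projectPoints(np.array(P,float).reshape(-1,1,3),cv2.Rodrigues(M[:3,:3])[0],M[:3,3],np.array(i['mtx']),np.array(i['dist_coeffs'])); return q[:,0]
def cloud(name,D):
    i=camera_info(name); h,w=D.shape; g=np.stack(np.meshgrid(np.arange(w),np.arange(h)),-1).reshape(-1,1,2).astype(float)
    p=cv2.undistortPoints(g,np.array(i['mtx']),np.array(i['dist_coeffs']))[:,0]; T=np.linalg.inv(np.array(i['world_to_cam']))
    P=np.c_[p,np.ones(len(p))]*D.reshape(-1,1); return (P@T[:3,:3].T+T[:3,3]).reshape(h,w,3)
def save(n,I): cv2.imwrite('pics/'+n,cv2.cvtColor(I,cv2.COLOR_RGB2BGR))
E
python3 - <<'E'
from h import *
print(get_obs())
for c in ['top','scene']:
    I,D=camera(c); save(c+'0.png',I); np.savez(f'{c}0.npz',I=I,D=D)
    for n in ['till','till_drawer0_handle','bottle','ledge','ledge_carton','calculator','stand','rest','jar','pen_pot']:
        for o in spot_point(c,n)[:4]:
            d=dmed(D,o['location']); print(c,n,round(o['conf'],2),np.round(o['location']),at_depth(c,o['location'],d).round(3) if d else None)
E
```

```text
pics
{'clock': 0.0, 'joint_pos': array([-1.16199603e+00,  2.41417864e-01,  3.71460636e-03,  1.33522137e+00,
       -6.36287092e-06,  1.57076582e+00]), 'joint_vel': array([-6.58223674e-05,  1.13452757e-03,  4.82887676e-04, -1.00558220e-03,
        1.12739047e-04, -1.56868372e-03]), 'tau': array([ 8.00171565e-04, -3.72319829e+01,  2.52406150e+01,  1.70498178e-02,
        7.16366230e-05,  1.03191644e-05]), 'eef_pos': array([ 0.1985078 , -0.45823462,  0.24440684]), 'tool_rot': array([ 9.79179267e-01,  2.02994656e-01, -2.19100005e-04, -1.04135362e-03]), 'ft_force': array([-0.92918909,  0.29034183,  0.21319039]), 'ft_torque': array([-0.04487597,  0.00632351,  0.0112348 ]), 'grip_width': 0.08496585937048984}
top till 0.65 [172. 332.] [0.738 0.014 0.173]
top till_drawer0_handle 0.63 [232. 330.] [0.61  0.018 0.002]
top bottle 0.66 [311. 295.] [0.403 0.109 0.078]
top bottle 0.6 [269. 332.] [0.508 0.015 0.099]
top ledge 0.94 [279. 474.] [ 0.479 -0.342  0.099]
top ledge_carton 0.67 [273. 518.] [ 0.491 -0.434  0.154]
top stand 0.83 [276. 204.] [0.495 0.342 0.074]
top stand 0.62 [214. 174.] [0.656
[... 283 characters left out ...]
 318.] [0.596 0.027 0.059]
scene till_drawer0_handle 0.65 [151. 244.] [ 0.483 -0.394  0.002]
scene bottle 0.93 [232. 398.] [0.414 0.122 0.042]
scene bottle 0.78 [241. 339.] [0.525 0.027 0.02 ]
scene ledge 0.95 [152. 247.] [ 0.479 -0.385  0.002]
scene ledge 0.29 [303. 265.] [0.789 0.06  0.091]
scene ledge_carton 0.72 [116. 221.] [ 0.507 -0.439  0.124]
scene ledge_carton 0.23 [249. 316.] [0.599 0.023 0.058]
scene stand 0.79 [320. 451.] [0.518 0.362 0.052]
scene stand 0.65 [396. 429.] [0.703 0.438 0.101]
scene rest 0.82 [371. 438.] [0.629 0.415 0.049]
scene rest 0.72 [296. 459.] [0.456 0.339 0.052]
scene jar 0.68 [277. 264.] [0.764 0.034 0.142]
scene pen_pot 0.97 [347. 494.] [0.502 0.468 0.052]
```

View pics/top0.png

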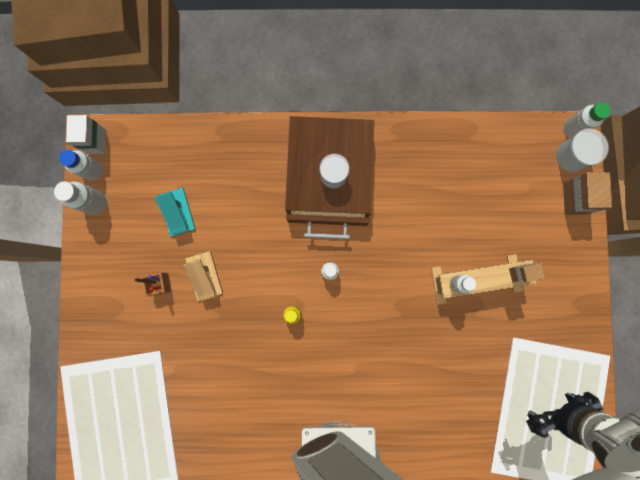

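View pics/scene0.png

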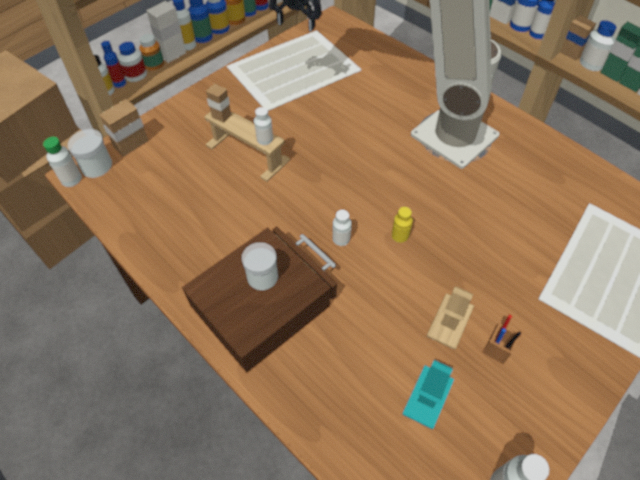

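Top picture: white bottle (269,332), the yellow one (311,295) is not meant. The light-wood stand is at (276,204) with the pen pot beside it, and the turquoise look-alike is at (214,174). The ledge runs from (283,437) to (268,540) with its bottle at (284,465) and carton at (272,520). The drawer is slightly ajar, handle at (232,327). Next I measure from the depth clouds.

```bash
python3 - <<'E'
from h import *
import workcell; print([a for a in dir(workcell) if not a.startswith('_')])
try: print('tip',tip_reach)
except Exception as e: print(e)
C={}
for c in ['top','scene']:
    z=np.load(c+'0.npz'); C[c]=(cloud(c,z['D']),z['I'])
    print(c,'campos',np.linalg.inv(np.array(camera_info(c)['world_to_cam']))[:3,3].round(2))
np.save('dummy.npy',0)
def sel(c,x0,x1,y0,y1,z0,z1):
    P=C[c][0].reshape(-1,3); I=C[c][1].reshape(-1,3)
    m=(P[:,0]>x0)&(P[:,0]<x1)&(P[:,1]>y0)&(P[:,1]<y1)&(P[:,2]>z0)&(P[:,2]<z1); return P[m],I[m]
def rep(n,*a):
    for c in C:
        P,_=sel(c,*a)
        if len(P)<4: print(n,c,len(P)); continue
        r=cv2.minAreaRect(P[:,:2].astype(np.float32)); print(n,c,len(P),'mean',P.mean(0).round(4),'rect',np.round(r[0],4),np.round(r[1],4),round(r[2],1))
rep('table',.3,.4,-.1,.1,-.02,.02)
rep('cap',.45,.56,-.03,.06,.09,.12)
rep('bottlebody',.45,.56,-.03,.06,.02,.12)
rep('plank',.4,.58,-.52,-.2,.09,.108)
rep('ledge tall',.4,.58,-.54,-.2,.15,.25)
rep('ltop bottle+carton',.4,.58,-.54,-.2,.19,.25)
rep('lb',.4,.58,-.36,-.2,.12,.25)
rep('lc',.4,.58,-.54,-.38,.12,.25)
rep('till top',.58,.95,-.15,.2,.085,.096)
rep('jar',.6,.95,-.15,.2,.16,.19)
rep('handle',.54,.64,-.08,.12,.04,.065)
rep('stand all',.4,.58,.25,.44,.015,.13)
rep('stand foot',.4,.58,.25,.44,.006,.016)
rep('stand hi',.4,.58,.25,.44,.08,.13)
rep('pot',.4,.56,.42,.55,.02,.2)
E
```

```text
['Unreachable', 'camera', 'camera_info', 'get_obs', 'job_done', 'search_frame', 'spot_point', 'tip_reach']
tip 0.014
top campos [0.47 0.04 1.38]
scene campos [1.07 0.52 1.1 ]
table top 2780 mean [ 3.498e-01  3.000e-04 -6.000e-04] rect [3.497e-01 2.000e-04] [0.0998 0.1996] 0.3
table scene 1919 mean [ 0.351  -0.0094  0.0018] rect [ 0.35 -0.  ] [0.1998 0.0999] 90.0
cap top 115 mean [0.5046 0.0191 0.0992] rect [0.5044 0.0186] [0.0275 0.0279] 89.4
cap scene 138 mean [0.5084 0.019  0.1   ] rect [0.5068 0.0174] [0.0332 0.0288] 44.2
bottlebody top 235 mean [0.5038 0.02   0.0852] rect [0.5038 0.0193] [0.0411 0.041 ] 89.4
bottlebody scene 483 mean [0.5145 0.0243 0.0698] rect [0.5097 0.0204] [0.0392 0.0432] 53.9
plank top 1512 mean [ 0.479  -0.3698  0.0992] rect [ 0.4794 -0.3779] [0.0605 0.2414] 8.2
plank scene 1076 mean [ 0.4881 -0.3657  0.1006] rect [ 0.483  -0.3794] [0.0646 0.2434] 7.7
ledge tall top 722 mean [ 0.4821 -0.3811  0.1852] rect [ 0.4794 -0.376 ] [0.0437 0.2011] 8.4
ledge tall scene 791 mean [ 0.49   -0.3802  0.1805] rect [ 0.4853 -0.3801] [0.0428 0.2061] 8.5
ltop bottle+carton to
[... 1045 characters left out ...]
.5
stand all top 800 mean [0.4868 0.3526 0.0677] rect [0.4935 0.3544] [0.1207 0.0671] 18.2
stand all scene 944 mean [0.4964 0.3537 0.0583] rect [0.4958 0.3538] [0.1256 0.068 ] 17.5
stand foot top 489 mean [0.5062 0.3445 0.0109] rect [0.4861 0.3419] [0.1644 0.17  ] 2.3
stand foot scene 891 mean [0.5124 0.3599 0.0122] rect [0.4872 0.344 ] [0.1715 0.1879] 1.0
stand hi top 271 mean [0.5133 0.3625 0.092 ] rect [0.5104 0.3611] [0.0443 0.0461] 19.5
stand hi scene 258 mean [0.5169 0.3609 0.0946] rect [0.5133 0.3597] [0.0442 0.0434] 17.4
pot top 456 mean [0.4748 0.4725 0.063 ] rect [0.4735 0.477 ] [0.0532 0.0542] 10.6
pot scene 796 mean [0.4835 0.4733 0.0635] rect [0.4753 0.4732] [0.0564 0.0531] 11.6
```

```bash
cat >> h.py <<'E'
def now():
    o=get_obs(); y=R.from_quat(o['tool_rot']).as_matrix()[:,1]; return np.r_[o['eef_pos'],np.degrees(np.arctan2(y[1],y[0]))]
def plan(*W,start=None):
    """waypoints (x,y,z,jaw angle deg); prints call-sized legs: shift cm in tool axes, turn rad, rows needed"""
    p=np.array(now() if start is None else start,float)
    print('from',p.round(4))
    for w in W:
        w=np.array(w,float); d=w-p; d[3]=(d[3]+180)%360-180
        rows=max(np.linalg.norm(d[:3])/.0405,abs(d[3])/7.1); n=max(1,int(np.ceil(rows/5)))
        for k in range(n):
            a=np.radians(p[3]); ty=np.array([np.cos(a),np.sin(a)]); tx=np.array([-ty[1],ty[0]])
            s=d/n; print('  ',np.round(100*np.array([s[:2]@tx,s[:2]@ty,-s[2]]),2),'turn',round(-np.radians(s[3]),4),'rows %.1f'%(rows/n)); p=p+s
E
python3 - <<'E'
from h import *
plan((.505,.0185,.20,8.2),(.505,.0185,.055,8.2))
E
```

```text
from [  0.1987  -0.4588   0.2453 -66.5793]
   [ 15.69 -10.54   1.51] turn -0.435 rows 4.7
   [18.67 -2.95  1.51] turn -0.435 rows 4.7
   [18.18  5.2   1.51] turn -0.435 rows 4.7
   [-0.  -0.  14.5] turn -0.0 rows 3.6
```

>>> arm_command --pt "15.7 -10.5 1.5" --pt "15.7 -10.5 1.5" --pt "15.7 -10.5 1.5" --pt "15.7 -10.5 1.5" --pt "15.7 -10.5 1.5" --turn '[-0.435, -0.435, -0.435, -0.435, -0.435]' --hand '[0, 0, 0, 0, 0]'

```text
clock: 1.52
eef_pos: [0.302, -0.2969, 0.23]
tool_rot: [0.911, 0.411, 0.0, -0.001]
ft_force: [-0.5, -0.2, -0.7]
grip_width: 0.0854
```

>>> arm_command --pt "18.7 -2.95 1.5" --pt "18.7 -2.95 1.5" --pt "18.7 -2.95 1.5" --pt "18.7 -2.95 1.5" --pt "18.7 -2.95 1.5" --turn '[-0.435, -0.435, -0.435, -0.435, -0.435]' --hand '[0, 0, 0, 0, 0]'

```text
clock: 1.93
eef_pos: [0.4048, -0.1376, 0.2152]
tool_rot: [0.801, 0.599, 0.001, -0.0]
ft_force: [0.1, -0.0, 0.0]
grip_width: 0.0852
```

>>> arm_command --pt "18.2 5.2 1.5" --pt "18.2 5.2 1.5" --pt "18.2 5.2 1.5" --pt "18.2 5.2 1.5" --pt "18.2 5.2 1.5" --turn '[-0.435, -0.435, -0.435, -0.435, -0.435]' --hand '[0, 0, 0, 0, 0]'

```text
clock: 2.35
eef_pos: [0.5074, 0.0223, 0.2]
tool_rot: [0.653, 0.758, 0.001, 0.0]
ft_force: [0.5, -0.9, -0.6]
grip_width: 0.0855
```

```bash
python3 - <<'E'
from h import *
print(get_obs()['clock'],now())
I,D=camera('wrist'); save('w1.png',I)
P=cloud('wrist',D).reshape(-1,3); m=(abs(P[:,0]-.505)<.05)&(abs(P[:,1]-.018)<.05)&(P[:,2]>.02)&(P[:,2]<.13)
for a,b in((.095,.11),(.03,.11)):
    q=P[m&(P[:,2]>a)&(P[:,2]<b)]; print(len(q), cv2.minAreaRect(q[:,:2].astype(np.float32)) if len(q)>3 else '')
plan((.505,.0185,.055,8.2))
print('cam',np.linalg.inv(np.array(camera_info('wrist')['world_to_cam'])).round(3))
E
```

```text
2.35 [0.50735506 0.0222526  0.19997302 8.50418346]
1576 ((0.505835235118866, 0.02039545215666294), (0.030289866030216217, 0.029964063316583633), 77.22174835205078)
3234 ((0.5055844783782959, 0.024158423766493797), (0.04293132573366165, 0.03758011385798454), 3.3761191368103027)
from [0.5088 0.0243 0.1996 8.5469]
   [-0.52 -0.47 14.46] turn 0.0061 rows 3.6
cam [[ 0.989  0.141  0.044  0.497]
 [ 0.148 -0.95  -0.275  0.094]
 [ 0.003  0.278 -0.961  0.328]
 [ 0.     0.     0.     1.   ]]
```

View pics/w1.png

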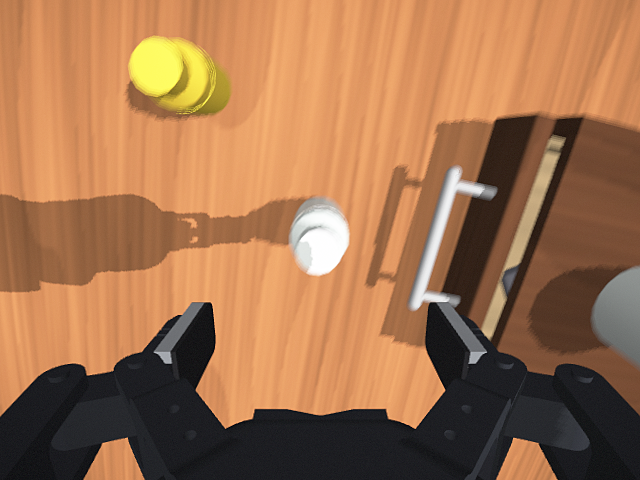

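The wrist view confirms the white bottle at (252,318), directly ahead of the handle, with the yellow one well behind at (68,155). Descending to grasp.

>>> arm_command --pt "-0.43 -0.38 4.0" --pt "-0.43 -0.38 8.0" --pt "-0.43 -0.38 12.0" --pt "-0.43 -0.38 14.5" --pt "-0.43 -0.38 14.5" --turn '[0, 0, 0, 0, 0]' --hand '[0, 0, 0, 0, 0]'

```text
clock: 2.82
eef_pos: [0.4972, 0.0135, 0.0499]
tool_rot: [0.655, 0.756, -0.004, -0.004]
ft_force: [-1.1, -0.5, 0.6]
grip_width: 0.0854
```

>>> arm_command --pt "0 0 0" --pt "0 0 0" --pt "0 0 0" --pt "0 0 0" --pt "0 0 0" --turn '[0, 0, 0, 0, 0]' --hand '[0, 0.9, 0.9, 0.9, 0.9]'

```text
clock: 3.23
eef_pos: [0.5045, 0.0138, 0.0577]
tool_rot: [0.655, 0.756, 0.002, 0.002]
ft_force: [-0.7, -0.4, 7.7]
grip_width: 0.0423
```

>>> arm_command --pt "0 0 0" --pt "0 0 0" --pt "0 0 0" --pt "0 0 0" --pt "0 0 0" --turn '[0, 0, 0, 0, 0]' --hand '[0.9, 0.9, 0.9, 0.9, 0.9]'

```text
clock: 3.65
eef_pos: [0.5044, 0.0138, 0.0577]
tool_rot: [0.655, 0.756, 0.002, 0.002]
ft_force: [0.3, 0.3, 5.8]
grip_width: 0.0424
```

```bash
python3 - <<'E'
from h import *
p=now(); plan((p[0],p[1],.29,8.2),(.480,-.3745,.29,8.2),(.480,-.3745,.157,8.2))
E
```

```text
from [0.5044 0.0138 0.0577 8.191 ]
   [  0.     0.   -11.62] turn -0.0001 rows 2.9
   [  0.     0.   -11.62] turn -0.0001 rows 2.9
   [-19.04  -3.98  -0.  ] turn -0.0 rows 4.8
   [-19.04  -3.98  -0.  ] turn -0.0 rows 4.8
   [ 0.   0.  13.3] turn -0.0 rows 3.3
```

>>> arm_command --pt "0 0 -4" --pt "0 0 -8" --pt "0 0 -12" --pt "0 0 -16" --pt "0 0 -20" --turn '[0, 0, 0, 0, 0]' --hand '[0.9, 0.9, 0.9, 0.9, 0.9]'

```text
clock: 4.07
eef_pos: [0.5018, 0.0138, 0.258]
tool_rot: [0.655, 0.756, 0.0, 0.0]
ft_force: [1.1, -0.3, -1.7]
grip_width: 0.0426
```

>>> arm_command --pt "-3.8 -0.8 -3.2" --pt "-7.7 -1.6 -3.2" --pt "-11.5 -2.4 -3.2" --pt "-15.4 -3.2 -3.2" --pt "-19.2 -4.0 -3.2" --turn '[0, 0, 0, 0, 0]' --hand '[0.9, 0.9, 0.9, 0.9, 0.9]'

```text
clock: 4.48
eef_pos: [0.4897, -0.1838, 0.2886]
tool_rot: [0.655, 0.756, 0.0, 0.001]
ft_force: [1.3, -0.7, -0.9]
grip_width: 0.0424
```

>>> arm_command --pt "-4.0 -0.8 0" --pt "-8 -1.7 0" --pt "-12 -2.5 0" --pt "-16 -3.3 0" --pt "-19.2 -4.0 0" --turn '[0, 0, 0, 0, 0]' --hand '[0.9, 0.9, 0.9, 0.9, 0.9]'

```text
clock: 4.9
eef_pos: [0.477, -0.3805, 0.2877]
tool_rot: [0.655, 0.755, -0.0, 0.001]
ft_force: [0.5, 0.9, -1.4]
grip_width: 0.0422
```

>>> arm_command --pt "0 0 0" --pt "0 0 0" --turn '[0, 0]' --hand '[0.9, 0.9]'

```text
clock: 5.07
eef_pos: [0.477, -0.3794, 0.2868]
tool_rot: [0.656, 0.755, 0.0, -0.0]
ft_force: [0.7, 1.1, -1.0]
grip_width: 0.0423
```

```bash
python3 - <<'E'
from h import *
I,D=camera('wrist'); save('w2.png',I)
C=cloud('wrist',D); P=C.reshape(-1,3); P=P[D.reshape(-1)>0]
def rect(n,x0,x1,y0,y1,z0,z1):
    m=(P[:,0]>x0)&(P[:,0]<x1)&(P[:,1]>y0)&(P[:,1]<y1)&(P[:,2]>z0)&(P[:,2]<z1); q=P[m]; print(n,len(q),[np.round(v,4) for v in cv2.minAreaRect(q[:,:2].astype(np.float32))] if len(q)>3 else '', q.mean(0) if len(q) else '')
rect('plank',.4,.56,-.52,-.2,.092,.108)
rect('lb',.4,.56,-.34,-.24,.185,.21)
rect('lc',.4,.56,-.52,-.42,.185,.21)
plan((.480,-.378,.158,8.2))
E
```

```text
plank 7218 [array([ 0.4726, -0.3292]), array([0.0601, 0.1406]), np.float64(8.2155)] [ 0.47295848 -0.3310982   0.10019174]
lb 2264 [array([ 0.4683, -0.3012]), array([0.0294, 0.0298]), np.float64(7.7129)] [ 0.46821905 -0.30089436  0.20016086]
lc 0  
from [ 0.4774 -0.378   0.2871  8.0997]
   [-0.04  0.26 12.91] turn -0.0018 rows 3.2
```

View pics/w2.png

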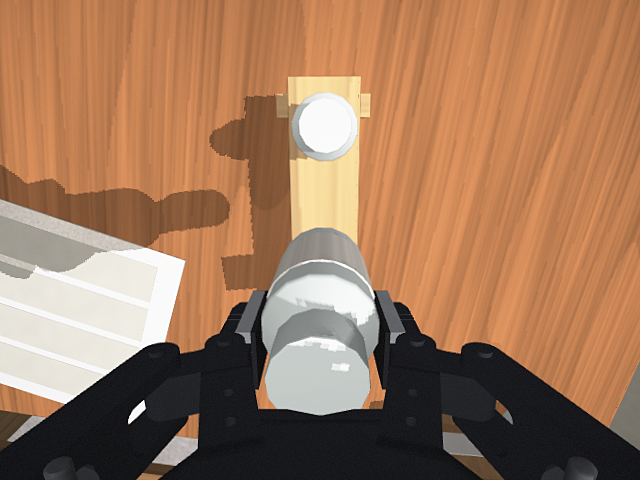

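The held bottle is upright over the gap. The ledge bottle's cap is at (125,324) and the plank runs along column ~325. I move 2.6 mm across and lower.

>>> arm_command --pt "0 0.25 4" --pt "0 0.25 8" --pt "0 0.25 11" --pt "0 0.25 12.4" --pt "0 0.25 12.8" --turn '[0, 0, 0, 0, 0]' --hand '[0.9, 0.9, 0.9, 0.9, 0.9]'

```text
clock: 5.53
eef_pos: [0.4797, -0.3741, 0.1573]
tool_rot: [0.654, 0.757, 0.0, -0.002]
ft_force: [-2.1, 0.6, 5.8]
grip_width: 0.0421
```

>>> arm_command --pt "0 0 0" --pt "0 0 0" --pt "0 0 0" --turn '[0, 0, 0]' --hand '[0.9, 0.9, 0.9]'

```text
clock: 5.78
eef_pos: [0.4814, -0.3772, 0.1611]
tool_rot: [0.654, 0.756, 0.0, 0.001]
ft_force: [-0.4, -1.1, -2.1]
grip_width: 0.0425
```

>>> arm_command --pt "0 0 0.15" --pt "0 0 0.3" --pt "0 0 0.3" --pt "0 0 0.3" --turn '[0, 0, 0, 0]' --hand '[0.9, 0.9, 0.9, 0.9]'

```text
clock: 6.12
eef_pos: [0.481, -0.3777, 0.1574]
tool_rot: [0.655, 0.756, 0.0, 0.001]
ft_force: [0.9, 0.2, 3.3]
grip_width: 0.042
```

>>> arm_command --pt "0 0 0" --pt "0 0 0" --pt "0 0 0" --pt "0 0 0" --pt "0 0 0" --turn '[0, 0, 0, 0, 0]' --hand '[0.4, 0.3, 0.2, 0.1, 0]'

```text
clock: 6.53
eef_pos: [0.4803, -0.3773, 0.1561]
tool_rot: [0.655, 0.756, -0.0, -0.0]
ft_force: [-0.3, -0.9, -0.0]
grip_width: 0.0853
```

>>> arm_command --pt "0 0 -1" --pt "0 0 -3" --pt "0 0 -6" --pt "0 0 -10" --pt "0 0 -12" --turn '[0, 0, 0, 0, 0]' --hand '[0, 0, 0, 0, 0]'

```text
clock: 6.95
eef_pos: [0.4812, -0.378, 0.2818]
tool_rot: [0.655, 0.756, 0.0, 0.003]
ft_force: [0.1, 0.4, 0.3]
grip_width: 0.0857
```

```bash
python3 - <<'E'
from h import *
for c in ['top','scene']:
    I,D=camera(c); np.savez(f'{c}1.npz',I=I,D=D); P=cloud(c,D).reshape(-1,3)
    def rect(n,x0,x1,y0,y1,z0,z1):
        m=(P[:,0]>x0)&(P[:,0]<x1)&(P[:,1]>y0)&(P[:,1]<y1)&(P[:,2]>z0)&(P[:,2]<z1); q=P[m]; print(c,n,len(q),[np.round(v,4) for v in cv2.minAreaRect(q[:,:2].astype(np.float32))] if len(q)>3 else '')
    rect('lb',.4,.56,-.34,-.24,.19,.206); rect('mid',.4,.56,-.41,-.345,.19,.206); rect('lc',.4,.56,-.52,-.42,.185,.2)
    if c=='scene': save('s1.png',cv2.resize(I[60:240,150:390],None,fx=3,fy=3))
plan((.595,.025,.26,-3.),(.595,.025,.15,-3))
E
```

```text
top lb 143 [array([ 0.4675, -0.2992]), array([0.031 , 0.0277]), np.float64(89.3815)]
top mid 149 [array([ 0.4805, -0.3703]), array([0.0301, 0.0294]), np.float64(56.1058)]
top lc 0 
scene lb 119 [array([ 0.4698, -0.3027]), array([0.0334, 0.0298]), np.float64(12.141)]
scene mid 107 [array([ 0.4833, -0.3728]), array([0.0313, 0.0309]), np.float64(8.5395)]
scene lc 203 [array([ 0.4968, -0.4571]), array([0.0396, 0.048 ]), np.float64(9.4552)]
from [ 0.4822 -0.3788  0.2828  8.195 ]
   [12.79  5.64  0.76] turn 0.0651 rows 3.5
   [13.13  4.8   0.76] turn 0.0651 rows 3.5
   [13.41  3.93  0.76] turn 0.0651 rows 3.5
   [-0. -0. 11.] turn -0.0 rows 2.7
```

View pics/s1.png

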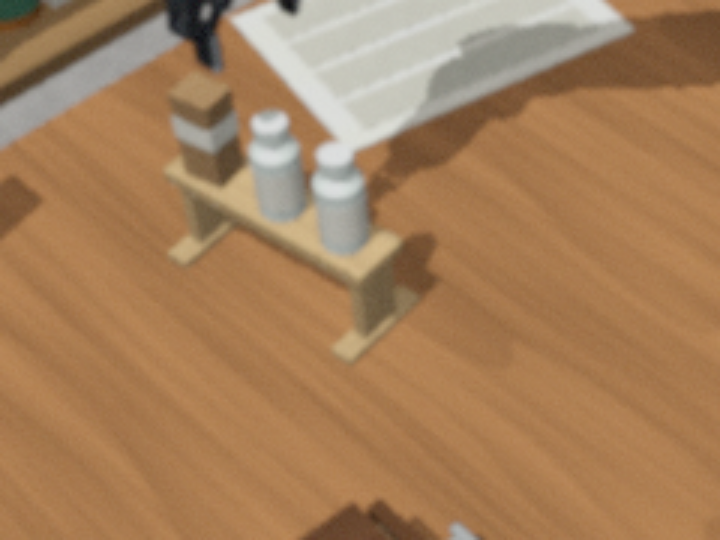

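The bottle now stands upright in the gap between carton and ledge bottle, on the plank's centre line within ~2 mm. On to the handle.

>>> arm_command --pt "12.8 5.6 1.5" --pt "12.8 5.6 1.5" --pt "12.8 5.6 1.5" --pt "12.8 5.6 1.5" --turn '[0.065, 0.065, 0.065, 0.065]' --hand '[0, 0, 0, 0]'

```text
clock: 7.38
eef_pos: [0.5177, -0.238, 0.2603]
tool_rot: [0.678, 0.735, 0.001, -0.002]
ft_force: [-0.7, 0.2, -0.6]
grip_width: 0.0855
```

>>> arm_command --pt "13.1 4.8 2.5" --pt "13.1 4.8 2.5" --pt "13.1 4.8 2.5" --pt "13.1 4.8 2.5" --turn '[0.065, 0.065, 0.065, 0.065]' --hand '[0, 0, 0, 0]'

```text
clock: 7.72
eef_pos: [0.5551, -0.1035, 0.2348]
tool_rot: [0.701, 0.713, 0.0, -0.002]
ft_force: [-1.1, -0.6, -0.1]
grip_width: 0.0853
```

>>> arm_command --pt "13.4 3.9 4" --pt "13.4 3.9 4" --pt "13.4 3.9 4" --pt "13.4 3.9 4" --pt "13.4 3.9 4" --turn '[0.065, 0.065, 0.065, 0.065, 0.065]' --hand '[0.7, 0.7, 0.7, 0.7, 0.7]'

```text
clock: 8.13
eef_pos: [0.5918, 0.0307, 0.1937]
tool_rot: [0.723, 0.691, -0.001, -0.002]
ft_force: [-0.6, -0.2, -0.0]
grip_width: 0.0264
```

>>> arm_command --pt "0 0 0" --pt "0 0 0" --turn '[0, 0]' --hand '[0.7, 0.7]'

```text
clock: 8.3
eef_pos: [0.5921, 0.0256, 0.1962]
tool_rot: [0.725, 0.688, -0.0, -0.0]
ft_force: [0.8, -0.4, -0.5]
grip_width: 0.0257
```

```bash
python3 - <<'E'
from h import *
print(now(),get_obs()['grip_width'])
I,D=camera('wrist'); save('w3.png',I); P=cloud('wrist',D).reshape(-1,3)
np.savez('w3.npz',I=I,D=D)
def q(x0,x1,y0,y1,z0,z1): return P[(P[:,0]>x0)&(P[:,0]<x1)&(P[:,1]>y0)&(P[:,1]<y1)&(P[:,2]>z0)&(P[:,2]<z1)]
for n,a in dict(bar=(.56,.61,-.06,.1,.051,.062),panel=(.6,.7,-.12,.14,.073,.083),top=(.6,.8,-.12,.14,.086,.094)).items():
    k=q(*a); print(n,len(k),[np.round(v,4) for v in cv2.minAreaRect(k[:,:2].astype(np.float32))] if len(k)>3 else '')
T,_=ray('wrist',(0,0)); print(T[:3,3])
for o in spot_point('wrist','till_drawer0_handle')[:2]: print(o, at_z('wrist',o['location'],.052))
E
```

```text
[ 0.59214766  0.02564268  0.19618599 -2.99187526] 0.025708017641574293
bar 2319 [array([0.6017, 0.0242]), array([0.1205, 0.0217]), np.float64(86.8645)]
panel 5455 [array([0.6445, 0.0398]), array([0.184 , 0.0253]), np.float64(86.7611)]
top 47848 [array([0.7302, 0.0169]), array([0.2212, 0.1508]), np.float64(87.0577)]
[0.59530384 0.09574459 0.32500938]
{'location': [232.4, 327.8], 'conf': 0.57} [0.59787763 0.02383251 0.052     ]
```

>>> arm_command --pt "-0.1 0.5 3" --pt "-0.1 0.5 6" --pt "-0.1 0.5 8" --pt "-0.1 0.5 9" --pt "-0.1 0.5 10" --turn '[0, 0, 0, 0, 0]' --hand '[0.7, 0.7, 0.7, 0.7, 0.7]'

```text
clock: 8.82
eef_pos: [0.5971, 0.0236, 0.0958]
tool_rot: [0.726, 0.688, -0.0, -0.0]
ft_force: [0.5, -0.7, 0.7]
grip_width: 0.0254
```

>>> arm_command --pt "0 0 1" --pt "0 0 2" --pt "0 0 3.3" --pt "0 0 4.5" --pt "0 0 4.8" --turn '[0, 0, 0, 0, 0]' --hand '[0.7, 0.7, 0.7, 0.7, 0.7]'

```text
clock: 9.23
eef_pos: [0.5989, 0.0248, 0.0491]
tool_rot: [0.725, 0.688, 0.001, 0.001]
ft_force: [-0.3, -0.9, 12.1]
grip_width: 0.0255
```

>>> arm_command --pt "0 0 0" --pt "0 0 0" --pt "0 0 0" --pt "0 0 0" --pt "0 0 0" --turn '[0, 0, 0, 0, 0]' --hand '[0.7, 1, 1, 1, 1]'

```text
clock: 9.65
eef_pos: [0.5982, 0.0249, 0.0492]
tool_rot: [0.725, 0.688, 0.001, 0.001]
ft_force: [0.5, -1.1, 4.9]
grip_width: 0.009
```

>>> arm_command --pt "0 -1 0" --pt "0 -3 0" --pt "0 -5 0" --pt "0 -7 0" --pt "0 -9 0" --turn '[0, 0, 0, 0, 0]' --hand '[1, 1, 1, 1, 1]'

```text
clock: 10.07
eef_pos: [0.5084, 0.0296, 0.0492]
tool_rot: [0.725, 0.688, 0.001, 0.001]
ft_force: [2.6, -0.4, 4.7]
grip_width: 0.0092
```

>>> arm_command --pt "0 -2 0" --pt "0 -4 0" --pt "0 -6 0" --pt "0 -7.0 0" --pt "0 -7.3 0" --turn '[0, 0, 0, 0, 0]' --hand '[1, 1, 1, 1, 1]'

```text
clock: 10.48
eef_pos: [0.4335, 0.0335, 0.0492]
tool_rot: [0.725, 0.689, 0.0, 0.0]
ft_force: [1.1, -0.6, 3.5]
grip_width: 0.0085
```

>>> arm_command --pt "0 0 0" --pt "0 0 0" --pt "0 0 0" --pt "0 0 0" --turn '[0, 0, 0, 0]' --hand '[1, 0.7, 0.7, 0.7]'

```text
clock: 10.82
eef_pos: [0.4344, 0.0335, 0.0481]
tool_rot: [0.725, 0.689, -0.0, -0.0]
ft_force: [-1.6, 0.4, 2.3]
grip_width: 0.0254
```

>>> arm_command --pt "0 0 -2" --pt "0 0 -6" --pt "0 0 -10" --pt "0 0 -14" --pt "0 0 -18" --turn '[0, 0, 0, 0, 0]' --hand '[0.7, 0.7, 0.7, 0.7, 0.7]'

```text
clock: 11.23
eef_pos: [0.4342, 0.0333, 0.2297]
tool_rot: [0.725, 0.688, -0.0, -0.0]
ft_force: [1.8, -0.1, -0.3]
grip_width: 0.0255
```

>>> arm_command --pt "0 5 -1" --pt "0 5 -1" --pt "0 5 -1" --pt "0 5 -1" --pt "0 5 -1" --turn '[-0.6, -0.6, -0.6, -0.6, -0.6]' --hand '[0, 0, 0, 0, 0]'

```text
clock: 11.65
eef_pos: [0.4849, 0.0307, 0.2377]
tool_rot: [0.487, 0.873, -0.0, -0.0]
ft_force: [-0.5, -0.1, -0.2]
grip_width: 0.0838
```

```bash
python3 - <<'E'
from h import *
plan((.53,.03,.24,87))
E
```

```text
from [4.849e-01 3.070e-02 2.377e-01 3.172e+01]
   [-1.22  1.9  -0.11] turn -0.4824 rows 3.9
   [-1.96  1.12 -0.11] turn -0.4824 rows 3.9
```

>>> arm_command --pt "-1.2 1.9 0" --pt "-1.2 1.9 0" --pt "-1.2 1.9 0" --pt "-1.2 1.9 0" --turn '[-0.482, -0.482, -0.482, -0.482]' --hand '[0, 0, 0, 0]'

```text
clock: 11.98
eef_pos: [0.5072, 0.0304, 0.2374]
tool_rot: [0.264, 0.964, -0.0, -0.001]
ft_force: [-0.1, -0.3, 0.1]
grip_width: 0.0854
```

>>> arm_command --pt "-2 1.1 0" --pt "-2 1.1 0" --pt "-2 1.1 0" --pt "-2 1.1 0" --pt "-2 1.1 0" --turn '[-0.482, -0.482, -0.482, -0.482, -0.482]' --hand '[0, 0, 0, 0, 0]'

```text
clock: 12.4
eef_pos: [0.5299, 0.0295, 0.2375]
tool_rot: [0.029, 1.0, -0.0, -0.001]
ft_force: [-1.0, 0.7, 0.2]
grip_width: 0.0855
```

```bash
python3 - <<'E'
from h import *
print(now(),get_obs()['clock'])
I,D=camera('wrist'); save('w4.png',I); np.savez('w4.npz',I=I,D=D); P=cloud('wrist',D).reshape(-1,3)
def q(x0,x1,y0,y1,z0,z1): return P[(P[:,0]>x0)&(P[:,0]<x1)&(P[:,1]>y0)&(P[:,1]<y1)&(P[:,2]>z0)&(P[:,2]<z1)]
for n,a in dict(floor=(.45,.67,-.09,.14,.018,.026),calc=(.46,.68,-.1,.14,.031,.042),panel=(.4,.5,-.12,.16,.074,.083),top=(.6,.8,-.12,.14,.086,.094)).items():
    k=q(*a); print(n,len(k),[np.round(v,4) for v in cv2.minAreaRect(k[:,:2].astype(np.float32))] if len(k)>3 else '')
for n in ('calculator','calculator_display'):
    for o in spot_point('wrist',n)[:2]: print(n,o, at_z('wrist',o['location'],.036 if 'd' in n else .022))
E
```

```text
[5.29889582e-01 2.95315203e-02 2.37494450e-01 8.67190807e+01] 12.4
floor 22306 [array([0.5726, 0.0258]), array([0.2195, 0.2051]), np.float64(86.7181)]
calc 7381 [array([0.5738, 0.0213]), array([0.22  , 0.2117]), np.float64(89.9569)]
panel 5474 [array([0.4415, 0.0331]), array([0.2134, 0.0891]), np.float64(87.4818)]
top 11235 [array([0.6877, 0.0195]), array([0.22  , 0.0685]), np.float64(86.7634)]
calculator {'location': [258.0, 303.8], 'conf': 0.9} [0.57282426 0.00981193 0.022     ]
calculator_display {'location': [289.9, 324.0], 'conf': 0.86} [0.60281057 0.02830903 0.036     ]
```

View pics/w4.png

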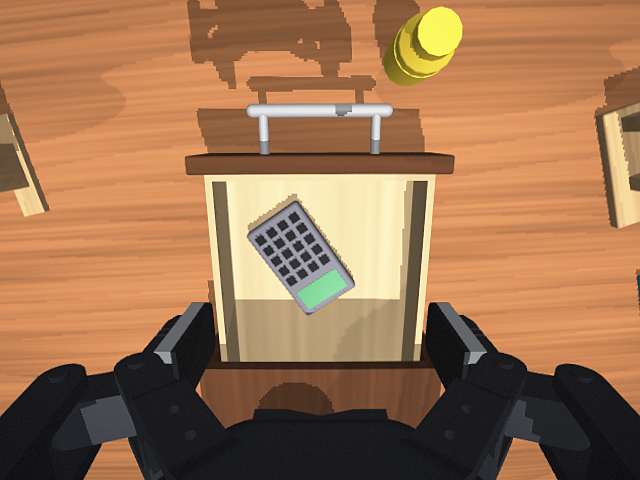

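```bash
python3 - <<'E'
from h import *
z=np.load('w4.npz'); C=cloud('wrist',z['D']); I=z['I'].astype(int)
m=(C[...,2]>.031)&(C[...,2]<.042)&(C[...,0]>.50)&(C[...,0]<.65)&(C[...,1]>-.07)&(C[...,1]<.12)
n,L,S,ce=cv2.connectedComponentsWithStats(m.astype(np.uint8)); k=1+S[1:,4].argmax()
q=C[L==k]; print(len(q),[np.round(v,4) for v in cv2.minAreaRect(q[:,:2].astype(np.float32))],q.mean(0))
# grey region by colour at z=.036
r=np.zeros(m.shape,np.uint8); r[190:325,235:365]=1
g=(abs(I[...,0]-I[...,2])<45)&(r>0)&(I.max(2)<190)|((I[...,1]-I[...,0]>30)&(r>0))
n,L,S,ce=cv2.connectedComponentsWithStats(g.astype(np.uint8)); k=1+S[1:,4].argmax()
pts=np.argwhere(L==k); X=np.array([at_z('wrist',p,.036)[:2] for p in pts[::3]]); print(len(pts),[np.round(v,4) for v in cv2.minAreaRect(X.astype(np.float32))])
E
```

```text
6191 [array([0.5712, 0.0077]), array([0.1036, 0.0606]), np.float64(31.1583)] [0.56854886 0.00792609 0.03654338]
6352 [array([0.5704, 0.0089]), array([0.1043, 0.0611]), np.float64(30.5211)]
```

The calculator's centre is at (258,302). Its green display at (290,324) faces the back, and its x axis is at ~31°. The measured size of 104×61 mm matches. I'll grip it across its width with the jaws at 121°.

```bash
python3 - <<'E'
from h import *
plan((.564,.004,.12,121),(.564,.004,.036,121))
E
```

```text
from [5.29800e-01 2.96000e-02 2.37900e-01 8.64889e+01]
   [-3.57 -2.34 11.79] turn -0.6023 rows 4.9
   [0.  0.  8.4] turn -0.0 rows 2.1
```

>>> arm_command --pt "-3.6 -2.35 3" --pt "-3.6 -2.35 6" --pt "-3.6 -2.35 9" --pt "-3.6 -2.35 11.8" --pt "-3.6 -2.35 11.8" --turn '[-0.6, -0.6, -0.6, -0.6, -0.6]' --hand '[0, 0, 0, 0, 0]'

```text
clock: 12.97
eef_pos: [0.56, 0.0037, 0.1136]
tool_rot: [-0.269, 0.963, 0.002, -0.006]
ft_force: [-2.0, -0.2, 0.0]
grip_width: 0.0854
```

>>> arm_command --pt "0 0 0" --pt "0 0 1" --pt "0 0 2" --pt "0 0 3" --pt "0 0 3" --turn '[0, 0, 0, 0, 0]' --hand '[0, 0, 0, 0, 0]'

```text
clock: 13.38
eef_pos: [0.5631, 0.0041, 0.0882]
tool_rot: [-0.267, 0.964, 0.0, -0.001]
ft_force: [-0.3, -0.0, -0.3]
grip_width: 0.0853
```

```bash
python3 - <<'E'
from h import *
print(get_obs()['clock'])
plan((.564,.004,.037,121))
I,D=camera('wrist'); save('w5.png',I); C=cloud('wrist',D)
m=(C[...,2]>.031)&(C[...,2]<.042)&(C[...,0]>.50)&(C[...,0]<.65)&(C[...,1]>-.06)&(C[...,1]<.11)
n,L,S,ce=cv2.connectedComponentsWithStats(m.astype(np.uint8)); k=1+S[1:,4].argmax()
q=C[L==k]; print(len(q),[np.round(v,4) for v in cv2.minAreaRect(q[:,:2].astype(np.float32))])
E
```

```text
13.3833
from [5.631000e-01 4.100000e-03 8.820000e-02 1.209424e+02]
   [-0.08 -0.05  5.12] turn -0.001 rows 1.3
18872 [array([0.5721, 0.0083]), array([0.1043, 0.0602]), np.float64(31.4159)]
```

View pics/w5.png

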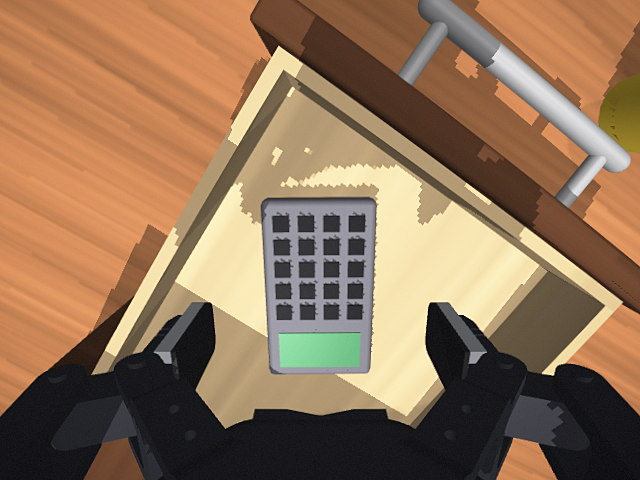

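The calculator sits square between the pads (columns 263–377, rows 197–373). Lowering and gripping.

>>> arm_command --pt "0 0 1.5" --pt "0 0 3" --pt "0 0 4.2" --pt "0 0 5.1" --pt "0 0 5.1" --turn '[0, 0, 0, 0, 0]' --hand '[0, 0, 0, 0, 0]'

```text
clock: 13.85
eef_pos: [0.5632, 0.0041, 0.0377]
tool_rot: [-0.267, 0.964, 0.0, -0.001]
ft_force: [-1.0, -0.6, 0.1]
grip_width: 0.0856
```

>>> arm_command --pt "0 0 0" --pt "0 0 0" --pt "0 0 0" --pt "0 0 0" --pt "0 0 0" --turn '[0, 0, 0, 0, 0]' --hand '[0.2, 0.6, 0.6, 0.6, 0.6]'

```text
clock: 14.27
eef_pos: [0.5659, 0.004, 0.041]
tool_rot: [-0.267, 0.964, -0.0, 0.002]
ft_force: [-0.5, -0.6, 5.6]
grip_width: 0.0574
```

>>> arm_command --pt "0 0 -1" --pt "0 0 -3" --pt "0 0 -6" --pt "0 0 -10" --pt "0 0 -14" --turn '[0, 0, 0, 0, 0]' --hand '[0.6, 0.6, 0.6, 0.6, 0.6]'

```text
clock: 14.68
eef_pos: [0.5627, 0.004, 0.1799]
tool_rot: [-0.267, 0.964, 0.001, -0.002]
ft_force: [0.3, 0.4, -2.3]
grip_width: 0.0574
```

>>> arm_command --pt "0 0 0" --pt "0 0 0" --turn '[0, 0]' --hand '[0.6, 0.6]'

```text
clock: 14.85
eef_pos: [0.5662, 0.004, 0.1828]
tool_rot: [-0.267, 0.964, -0.001, 0.003]
ft_force: [-1.0, -0.2, -2.5]
grip_width: 0.0573
```

```bash
python3 - <<'E'
from h import *
print(now(),get_obs()['clock'])
I,D=camera('wrist'); C=cloud('wrist',D); save('w6.png',I)
T=now(); m=(D>0)&(C[...,2]>T[2]-.03)&(C[...,2]<T[2]+.01)&(abs(C[...,0]-T[0])<.08)&(abs(C[...,1]-T[1])<.08)
q=C[m]; print(len(q),[np.round(v,4) for v in cv2.minAreaRect(q[:,:2].astype(np.float32))],np.percentile(q[:,2],[5,50,95]))
for n in ('calculator','calculator_display'):
    for o in spot_point('wrist',n)[:1]: print(n,o,dmed(D,o['location']),at_depth('wrist',o['location'],dmed(D,o['location'])))
# stand refinement from existing clouds
for c in ('top','scene'):
    z=np.load(c+'1.npz'); P=cloud(c,z['D']).reshape(-1,3)
    P=P[(P[:,0]>.4)&(P[:,0]<.58)&(P[:,1]>.27)&(P[:,1]<.42)]
    for a,b in((.008,.016),(.045,.11)):
        k=P[(P[:,2]>a)&(P[:,2]<b)]; print(c,a,len(k),[np.round(v,4) for v in cv2.minAreaRect(k[:,:2].astype(np.float32))])
E
```

```text
[5.66177078e-01 4.04735328e-03 1.82803648e-01 1.21005475e+02] 14.85
30114 [array([0.566 , 0.0047]), array([0.092 , 0.0855]), np.float64(31.3498)] [0.17373617 0.1754642  0.17878991]
calculator {'location': [322.9, 322.8], 'conf': 0.6} 0.1489553153514862 [0.56410156 0.00563127 0.1733419 ]
calculator_display {'location': [406.0, 322.9], 'conf': 0.74} 0.1598980575799942 [0.5989634  0.02702449 0.17293193]
top 0.008 421 [array([0.4845, 0.3467]), array([0.1543, 0.134 ]), np.float64(2.1726)]
top 0.045 716 [array([0.4831, 0.3538]), array([0.1004, 0.0461]), np.float64(16.8182)]
scene 0.008 836 [array([0.4946, 0.3631]), array([0.1237, 0.0876]), np.float64(16.9056)]
scene 0.045 682 [array([0.485 , 0.3502]), array([0.1036, 0.0451]), np.float64(16.7222)]
```

```bash
python3 - <<'E'
from h import *
plan((.55,.372,.25,107))
E
```

```text
from [5.629000e-01 4.000000e-03 1.777000e-01 1.210098e+02]
   [-8.92 16.1  -3.62] turn 0.1223 rows 4.6
   [-6.89 17.07 -3.62] turn 0.1223 rows 4.6
```

>>> arm_command --pt "-1.8 3.2 -0.8" --pt "-3.6 6.4 -1.6" --pt "-5.4 9.6 -2.4" --pt "-7.2 12.8 -3.2" --pt "-8.9 16.1 -4" --turn '[0.03, 0.06, 0.09, 0.122, 0.122]' --hand '[0.6, 0.6, 0.6, 0.6, 0.6]'

```text
clock: 15.42
eef_pos: [0.5563, 0.1889, 0.2171]
tool_rot: [-0.207, 0.978, -0.0, -0.002]
ft_force: [0.2, 0.6, -0.4]
grip_width: 0.058
```

>>> arm_command --pt "-1.4 3.4 -0.8" --pt "-2.8 6.8 -1.6" --pt "-4.2 10.2 -2.4" --pt "-5.6 13.6 -3.2" --pt "-6.9 17 -3.6" --turn '[0.03, 0.06, 0.09, 0.122, 0.122]' --hand '[0.6, 0.6, 0.6, 0.6, 0.6]'

```text
clock: 15.83
eef_pos: [0.5507, 0.3727, 0.2536]
tool_rot: [-0.148, 0.989, -0.001, -0.002]
ft_force: [1.0, -0.4, -1.4]
grip_width: 0.0575
```

>>> arm_command --pt "0 0 0" --pt "0 0 0" --pt "0 0 0" --pt "0 0 0" --turn '[0, 0, 0, 0]' --hand '[0.6, 0.6, 0.6, 0.6]'

```text
clock: 16.17
eef_pos: [0.5512, 0.3698, 0.2537]
tool_rot: [-0.147, 0.989, -0.001, -0.002]
ft_force: [-0.1, -0.8, -0.1]
grip_width: 0.0574
```

```bash
python3 - <<'E'
from h import *
print(now(),get_obs()['clock'],get_obs()['grip_width'])
I,D=camera('wrist'); save('w7.png',I); np.savez('w7.npz',I=I,D=D)
for n in ('rest','stand','calculator'):
    for o in spot_point('wrist',n)[:2]: print(n,o,at_z('wrist',o['location'],{'rest':.045,'stand':0,'calculator':.23}[n]))
E
```

```text
[  0.55124251   0.36976181   0.25365334 106.96263983] 16.1667 0.057400774219535676
rest {'location': [100.1, 322.0], 'conf': 0.87} [0.45103059 0.34028555 0.045     ]
stand {'location': [147.7, 324.7], 'conf': 0.72} [0.49057522 0.35560942 0.        ]
calculator {'location': [324.7, 320.5], 'conf': 0.82} [0.56479713 0.37365427 0.23      ]
```

View pics/w7.png

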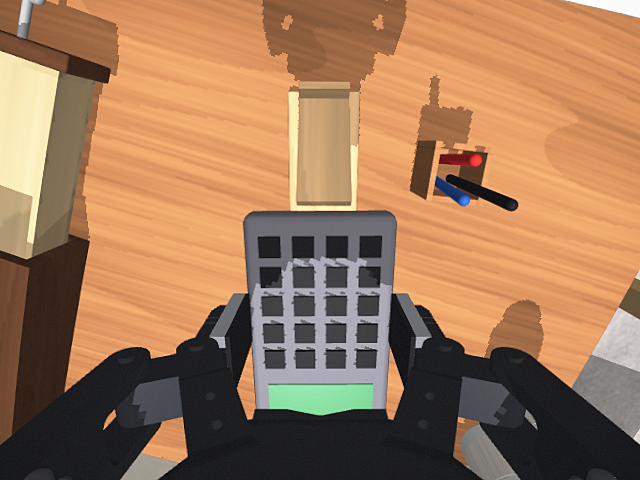

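The light-wood backrest is fully visible (rows 85–205, columns 298–356), with the lip at row ~85 and the pen pot at (175,450). The calculator is held level and straight. I'll fit the backrest precisely.

```bash
python3 - <<'E'
from h import *
z=np.load('w7.npz'); D=z['D']; C=cloud('wrist',D)
m=np.zeros(D.shape,bool); m[70:209,285:365]=1
m&=(D>0)&(C[...,2]>.02)&(C[...,2]<.115)
q=C[m]
# plane of face (exclude lip): central pixels
f=C[110:195,305:350].reshape(-1,3); A=np.c_[f[:,:2],np.ones(len(f))]; s=np.linalg.lstsq(A,f[:,2],rcond=None)[0]
print('slope',np.degrees(np.arctan(np.hypot(*s[:2]))),'dir',np.degrees(np.arctan2(s[1],s[0])),'res',np.std(A@s-f[:,2]))
r=cv2.minAreaRect(q[:,:2].astype(np.float32)); print('rect',r)
a=np.radians(17); ux=np.array([np.cos(a),np.sin(a)]); uy=np.array([-ux[1],ux[0]])
O=np.array([.4515,.341])
qq=q[:,:2]-O; X=qq@ux; Y=qq@uy
for x0 in range(-20,90,6):
    k=(X>x0/1000)&(X<=(x0+6)/1000)
    if k.sum()>5: print(x0,k.sum(),'z',np.median(q[k,2]).round(4),'y',np.percentile(Y[k],[1,50,99]).round(4))
c=D; T=now(); m=(D>0)&(C[...,2]>T[2]-.03)&(C[...,2]<T[2]+.0)&(abs(C[...,0]-T[0])<.08)&(abs(C[...,1]-T[1])<.08)
m[:,:244]=0; m[:,398:]=0; m[400:]=0
q=C[m]; d=q[:,:2]-T[:2]; X=d@ux; Y=d@uy; print('calc rel TCP: near end x',np.percentile(X,.5),'z',np.median(q[:,2])-T[2],'zslope',np.polyfit(X,q[:,2],1))
k=(X<-.02)&(q[:,2]>np.median(q[:,2])-.003); print('y edges',np.percentile(Y[k],[.5,50,99.5]))
E
```

```text
slope 34.10115550814066 dir 8.984683139167728 res 0.020919343738238796
rect ((0.4844309985637665, 0.3518613278865814), (0.1000911295413971, 0.0441112294793129), 16.457195281982422)
-20 95 z 0.0519 y [-0.0199 -0.0002  0.0221]
-14 361 z 0.0547 y [-0.0198  0.0014  0.0227]
-8 400 z 0.0508 y [-0.02    0.0015  0.0224]
-2 343 z 0.0486 y [-0.0195  0.0015  0.0225]
4 348 z 0.053 y [-0.0202  0.001   0.0222]
10 348 z 0.0571 y [-0.02    0.001   0.0221]
16 356 z 0.0611 y [-0.0199  0.0014  0.0228]
22 357 z 0.0654 y [-0.0198  0.0014  0.0225]
28 405 z 0.0696 y [-0.0197  0.0013  0.0223]
34 362 z 0.0739 y [-0.0204  0.0005  0.0221]
40 421 z 0.078 y [-0.021   0.0004  0.0218]
46 426 z 0.0824 y [-0.0209  0.0004  0.0225]
52 406 z 0.0865 y [-0.0208  0.0004  0.0223]
58 450 z 0.0907 y [-0.0214  0.0003  0.0221]
64 451 z 0.095 y [-0.0212  0.0003  0.0218]
70 444 z 0.0992 y [-0.0211  0.0003  0.0217]
76 389 z 0.1024 y [-0.021   0.0002  0.0223]
82 130 z 0.0983 y [-0.0211  0.0047  0.0216]
calc rel TCP: near end x -0.04409315510139904 z -0.004929683669372298 zslope [0.01087175 0.25045798]
y edges [-0.02934877 -0.00029089  0.02858628]
```

```bash
python3 - <<'E'
from h import *
plan((.4801,.3507,.20,106.5),(.4801,.3507,.13,106.5))
E
```

```text
from [  0.5519   0.3699   0.2554 106.9209]
   [7.43 0.26 5.54] turn 0.0073 rows 2.3
   [0. 0. 7.] turn -0.0 rows 1.7
```

>>> arm_command --pt "2 0.1 1.5" --pt "4 0.2 3" --pt "6 0.26 4.5" --pt "7.4 0.26 5.5" --pt "7.4 0.26 5.5" --turn '[0.007, 0.007, 0.007, 0.007, 0.007]' --hand '[0.6, 0.6, 0.6, 0.6, 0.6]'

```text
clock: 16.78
eef_pos: [0.4761, 0.3493, 0.198]
tool_rot: [-0.145, 0.989, -0.002, -0.003]
ft_force: [-0.2, -0.7, -1.2]
grip_width: 0.0579
```

>>> arm_command --pt "0 0 2" --pt "0 0 4" --pt "0 0 6" --pt "0 0 7" --pt "0 0 7" --turn '[0, 0, 0, 0, 0]' --hand '[0.6, 0.6, 0.6, 0.6, 0.6]'

```text
clock: 17.2
eef_pos: [0.4795, 0.3509, 0.1282]
tool_rot: [-0.144, 0.99, -0.001, -0.002]
ft_force: [-0.8, -1.0, -1.1]
grip_width: 0.0573
```

>>> arm_command --pt "0 0 0" --pt "0 0 0" --pt "0 0 0" --turn '[0, 0, 0]' --hand '[0.6, 0.6, 0.6]'

```text
clock: 17.45
eef_pos: [0.4812, 0.3527, 0.132]
tool_rot: [-0.144, 0.99, 0.001, 0.001]
ft_force: [0.1, -0.7, -1.2]
grip_width: 0.0575
```

```bash
python3 - <<'E'
from h import *
print(now(),get_obs()['clock'],get_obs()['ft_force'])
plan((.4801,.3507,.0915,106.5))
E
```

```text
[  0.48122119   0.35271008   0.13204763 106.61504035] 17.45 [ 0.14963333 -0.65698111 -1.15980486]
from [  0.4812   0.3527   0.132  106.615 ]
   [ 0.16 -0.16  4.05] turn 0.002 rows 1.0
```

>>> arm_command --pt "0.1 -0.1 0.5" --pt "0.1 -0.1 1.0" --pt "0.1 -0.1 1.3" --pt "0.1 -0.1 1.6" --pt "0.1 -0.1 1.9" --turn '[0, 0, 0, 0, 0]' --hand '[0.6, 0.6, 0.6, 0.6, 0.6]'

```text
clock: 17.87
eef_pos: [0.4789, 0.3511, 0.1128]
tool_rot: [-0.145, 0.989, 0.001, 0.0]
ft_force: [-5.9, -1.4, 9.4]
grip_width: 0.0572
```

>>> arm_command --pt "0 0 0.2" --pt "0 0 0.4" --pt "0 0 0.6" --pt "0 0 0.8" --pt "0 0 1.0" --turn '[0, 0, 0, 0, 0]' --hand '[0.6, 0.6, 0.6, 0.6, 0.6]'

```text
clock: 18.28
eef_pos: [0.4779, 0.3509, 0.1023]
tool_rot: [-0.145, 0.989, 0.0, -0.001]
ft_force: [-5.6, -2.2, 8.2]
grip_width: 0.0577
```

```bash
python3 - <<'E'
from h import *
print(now(),get_obs()['clock'],get_obs()['ft_force'])
I,D=camera('scene'); save('s2.png',cv2.resize(I[190:430,340:580],None,fx=2.5,fy=2.5))
E
```

```text
[4.77937145e-01 3.50861679e-01 1.02313991e-01 1.06675718e+02] 18.2833 [-5.62673221 -2.20349859  8.17034401]
```

View pics/s2.png

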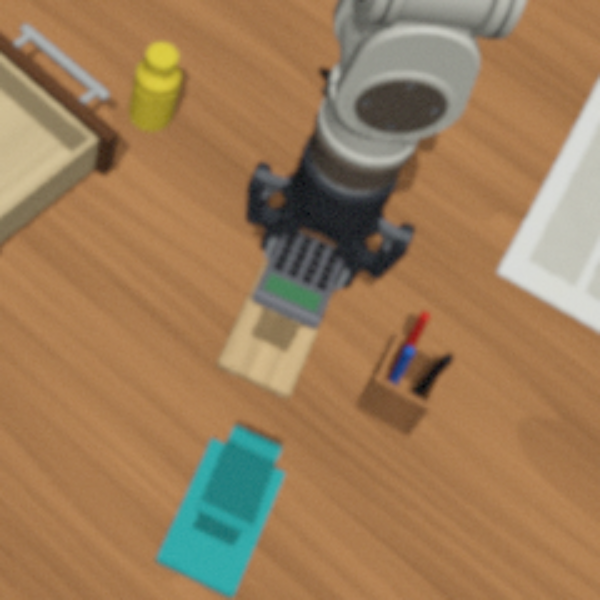

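The calculator is pivoting in the pads as intended: its display end rides up on the backrest at ~9 N. Continuing down.

>>> arm_command --pt "-0.2 0 0.2" --pt "-0.2 0 0.4" --pt "-0.2 0 0.6" --pt "-0.2 0 0.8" --pt "-0.2 0 1.0" --turn '[0, 0, 0, 0, 0]' --hand '[0.6, 0.6, 0.6, 0.6, 0.6]'

```text
clock: 18.75
eef_pos: [0.4798, 0.3514, 0.092]
tool_rot: [-0.145, 0.989, 0.0, -0.001]
ft_force: [-4.2, -2.0, 6.7]
grip_width: 0.0576
```

>>> arm_command --pt "0 0 0.1" --pt "0 0 0.2" --pt "0 0 0.3" --pt "0 0 0.3" --turn '[0, 0, 0, 0]' --hand '[0.6, 0.6, 0.6, 0.6]'

```text
clock: 19.08
eef_pos: [0.48, 0.3514, 0.0907]
tool_rot: [-0.145, 0.989, 0.0, -0.0]
ft_force: [-8.7, -2.2, 13.8]
grip_width: 0.0576
```

```bash
cat >> h.py <<'E'
def calcpose():
    """top face of calculator near the stand, from the given camera, in the rest frame"""
    a=np.radians(16.5); O=np.array([.447,.3409,.045]); u=np.array([np.cos(a),np.sin(a),0]); t=np.radians(35)
    X=u*np.cos(t)+[0,0,np.sin(t)]; Y=np.array([-u[1],u[0],0]); Z=np.cross(X,Y)
    for c in ('scene','top','wrist'):
        I,D=camera(c); Q=(cloud(c,D)-O)@np.c_[X,Y,Z]; m=(D>0)&(Q[...,0]>-.01)&(Q[...,0]<.12)&(abs(Q[...,1])<.045)&(Q[...,2]>.006)&(Q[...,2]<.05)
        if m.sum()<30: print(c,'few',m.sum()); continue
        q=Q[m]; d=[round(float(v),3) for v in np.polyfit(q[:,0],q[:,2],1)]; r=cv2.minAreaRect(q[:,:2].astype(np.float32))
        print(c,len(q),'zfit slope,at0',d,'rect',[np.round(v,4) for v in r],'x',np.percentile(q[:,0],[1,99]).round(4),'y',np.percentile(q[:,1],[1,99]).round(4),'z',np.percentile(q[:,2],[10,50,90]).round(4))
        for o in spot_point(c,'calculator_display')[:1]:
            k=dmed(D,o['location']); print('  display',o['conf'],((at_depth(c,o['location'],k)-O)@np.c_[X,Y,Z]).round(4))
E
python3 - <<'E'
from h import *
print(now(),get_obs()['clock'],get_obs()['ft_force']); calcpose()
E
```

```text
[4.79973688e-01 3.51411869e-01 9.06689518e-02 1.06693229e+02] 19.0833 [-8.69925039 -2.2372247  13.81280393]
scene 843 zfit slope,at0 [0.019, 0.016] rect [array([0.0566, 0.0001]), array([0.0885, 0.1261]), np.float64(89.834)] x [-0.0032  0.1174] y [-0.0417  0.0401] z [0.0113 0.0152 0.0313]
  display 0.68 [0.0908 0.0002 0.015 ]
top 417 zfit slope,at0 [0.011, 0.012] rect [array([ 0.0546, -0.0036]), array([0.0679, 0.125 ]), np.float64(89.7714)] x [-0.0065  0.116 ] y [-0.0335  0.0273] z [0.0085 0.0123 0.016 ]
  display 0.86 [ 0.1594 -0.0306  0.1375]
wrist 32905 zfit slope,at0 [0.077, 0.013] rect [array([ 0.0408, -0.0002]), array([0.097 , 0.0897]), np.float64(0.1681)] x [-0.005   0.0856] y [-0.0389  0.0392] z [0.0125 0.014  0.0313]
```

It is flush: the top face is 14 mm off the rest, and the display is at x≈0.089. Releasing and rising.

>>> arm_command --pt "0 0 0" --pt "0 0 0" --pt "0 0 0" --pt "0 0 0" --pt "0 0 0" --turn '[0, 0, 0, 0, 0]' --hand '[0.25, 0.15, 0.05, 0, 0]'

```text
clock: 19.8
eef_pos: [0.4814, 0.3513, 0.0879]
tool_rot: [-0.145, 0.99, -0.0, -0.0]
ft_force: [-0.4, -0.3, 0.0]
grip_width: 0.0853
```

>>> arm_command --pt "0 0 -1" --pt "0 0 -3" --pt "0 0 -6" --pt "0 0 -10" --pt "0 0 -14" --turn '[0, 0, 0, 0, 0]' --hand '[0, 0, 0, 0, 0]'

```text
clock: 20.22
eef_pos: [0.4807, 0.3508, 0.2295]
tool_rot: [-0.145, 0.989, -0.001, -0.001]
ft_force: [0.8, 0.7, -0.8]
grip_width: 0.0855
```

>>> arm_command --pt "-3 0 0" --pt "-6 0 0" --pt "-6 0 0" --pt "-6 0 0" --turn '[0, 0, 0, 0]' --hand '[0, 0, 0, 0]'

```text
clock: 20.55
eef_pos: [0.5396, 0.3684, 0.2273]
tool_rot: [-0.144, 0.99, -0.0, -0.001]
ft_force: [-0.1, -0.1, -0.1]
grip_width: 0.0849
```

```bash
python3 - <<'E'
from h import *
print(now(),get_obs()['clock'],get_obs()['ft_force']); calcpose()
I,D=camera('wrist'); save('w8.png',I)
E
```

```text
[  0.539596     0.3684493    0.22732141 106.57134671] 20.55 [-0.08762008 -0.1173563  -0.06072098]
scene 655 zfit slope,at0 [-0.029, 0.016] rect [array([ 0.0507, -0.0007]), array([0.1197, 0.0603]), np.float64(0.2201)] x [-0.0046  0.109 ] y [-0.0298  0.0287] z [0.0102 0.0149 0.0166]
  display 0.82 [0.0831 0.0024 0.0146]
top 916 zfit slope,at0 [0.004, 0.013] rect [array([0.0494, 0.0022]), array([0.1153, 0.0615]), np.float64(0.4477)] x [-0.0054  0.1052] y [-0.0277  0.0315] z [0.0098 0.0131 0.0162]
  display 0.65 [0.0863 0.0024 0.0136]
wrist 10411 zfit slope,at0 [-0.003, 0.014] rect [array([0.0489, 0.0001]), array([0.06  , 0.1124]), np.float64(89.9557)] x [-0.0043  0.1046] y [-0.0287  0.0292] z [0.0123 0.0138 0.0151]
  display 0.89 [0.0901 0.0022 0.0144]
```

View pics/w8.png

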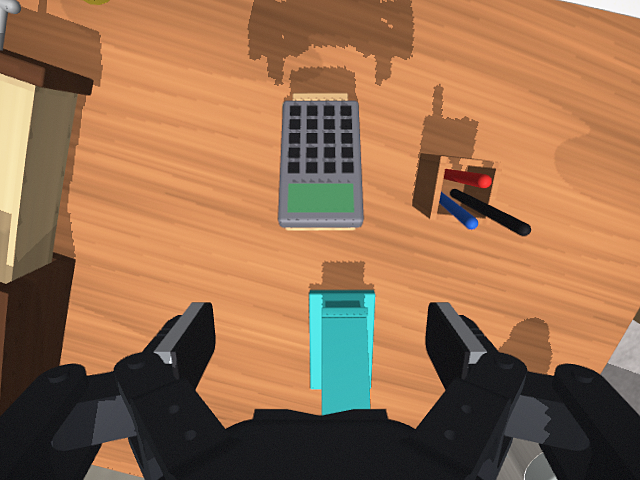

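The calculator is seated: straight, centred (|y| ≤ 2 mm), with its upper end at 104.6 mm, so its lower edge is against the lip. Display (197,322) is at the top. Back to the drawer.

```bash
python3 - <<'E'
from h import *
plan((.4345,.0335,.15,-3),(.4345,.0335,.049,-3))
E
```

```text
from [  0.5381   0.3685   0.2289 106.6517]
   [ 4.88 -7.28  1.97] turn 0.4784 rows 3.9
   [ 0.98 -8.71  1.97] turn 0.4784 rows 3.9
   [-3.14 -8.18  1.97] turn 0.4784 rows 3.9
   [-6.55 -5.82  1.97] turn 0.4784 rows 3.9
   [ 0.  -0.  10.1] turn -0.0 rows 2.5
```

>>> arm_command --pt "4.9 -7.3 1" --pt "4.9 -7.3 1" --pt "4.9 -7.3 1" --pt "4.9 -7.3 1" --turn '[0.478, 0.478, 0.478, 0.478]' --hand '[0, 0, 0, 0]'

```text
clock: 21.23
eef_pos: [0.5104, 0.2813, 0.2178]
tool_rot: [0.098, 0.995, -0.001, -0.001]
ft_force: [1.1, -0.2, 1.3]
grip_width: 0.0851
```

>>> arm_command --pt "1 -8.7 1" --pt "1 -8.7 1" --pt "1 -8.7 1" --pt "1 -8.7 1" --turn '[0.478, 0.478, 0.478, 0.478]' --hand '[0.7, 0.7, 0.7, 0.7]'

```text
clock: 21.57
eef_pos: [0.4846, 0.1982, 0.2082]
tool_rot: [0.331, 0.944, -0.001, -0.001]
ft_force: [-0.1, 0.3, 0.7]
grip_width: 0.0386
```

>>> arm_command --pt "-3.1 -8.2 1" --pt "-3.1 -8.2 1" --pt "-3.1 -8.2 1" --pt "-3.1 -8.2 1" --turn '[0.478, 0.478, 0.478, 0.478]' --hand '[0.7, 0.7, 0.7, 0.7]'

```text
clock: 21.9
eef_pos: [0.4585, 0.115, 0.1984]
tool_rot: [0.545, 0.838, -0.001, -0.0]
ft_force: [0.3, -0.1, 0.1]
grip_width: 0.0253
```

>>> arm_command --pt "-6.5 -5.8 2" --pt "-6.5 -5.8 2" --pt "-6.5 -5.8 2" --pt "-6.5 -5.8 2" --pt "-6.5 -5.8 2" --turn '[0.478, 0.478, 0.478, 0.478, 0.478]' --hand '[0.7, 0.7, 0.7, 0.7, 0.7]'

```text
clock: 22.32
eef_pos: [0.4338, 0.0334, 0.1786]
tool_rot: [0.726, 0.688, 0.0, 0.0]
ft_force: [0.1, -0.6, -0.0]
grip_width: 0.0259
```

>>> arm_command --pt "0 0 0" --pt "0 0 0" --pt "0 0 0" --turn '[0, 0, 0]' --hand '[0.7, 0.7, 0.7]'

```text
clock: 22.57
eef_pos: [0.4347, 0.0347, 0.1786]
tool_rot: [0.724, 0.69, 0.0, 0.0]
ft_force: [-0.4, 0.2, -0.1]
grip_width: 0.0254
```

```bash
python3 - <<'E'
from h import *
o=get_obs(); print(now(),o['clock'],o['grip_width'])
I,D=camera('wrist'); P=cloud('wrist',D).reshape(-1,3)
q=P[(D.reshape(-1)>0)&(P[:,0]>.40)&(P[:,0]<.444)&(P[:,1]>-.03)&(P[:,1]<.1)&(P[:,2]>.045)&(P[:,2]<.065)]; print(len(q),cv2.minAreaRect(q[:,:2].astype(np.float32)))
for s in spot_point('wrist','till_drawer0_handle')[:1]: print(s,at_z('wrist',s['location'],.052))
plan((.4345,.0335,.049,-3))
E
```

```text
[ 0.43469561  0.03465079  0.17858275 -2.77735948] 22.5667 0.02535743976151471
2452 ((0.4341408312320709, 0.04018053039908409), (0.04083631932735443, 0.12873056530952454), 13.039186477661133)
{'location': [237.0, 322.7], 'conf': 0.96} [0.43600128 0.03523876 0.052     ]
from [ 0.4346  0.0346  0.1784 -2.8111]
   [-1.100e-01 -1.000e-02  1.294e+01] turn 0.0033 rows 3.2
```

>>> arm_command --pt "0 0.1 3" --pt "0 0.1 6" --pt "0 0.1 8.5" --pt "0 0.1 10.5" --pt "0 0.1 12" --turn '[0, 0, 0, 0, 0]' --hand '[0.7, 0.7, 0.7, 0.7, 0.7]'

```text
clock: 23.08
eef_pos: [0.4344, 0.0344, 0.0564]
tool_rot: [0.724, 0.689, -0.001, -0.001]
ft_force: [0.4, 0.3, 0.9]
grip_width: 0.026
```

>>> arm_command --pt "0 0 0.5" --pt "0 0 0.9" --pt "0 0 0.9" --pt "0 0 0.9" --pt "0 0 0.9" --turn '[0, 0, 0, 0, 0]' --hand '[0.7, 0.7, 1, 1, 1]'

```text
clock: 23.5
eef_pos: [0.4359, 0.0343, 0.0497]
tool_rot: [0.725, 0.689, 0.0, 0.0]
ft_force: [0.4, 0.0, -5.2]
grip_width: 0.0092
```

>>> arm_command --pt "0 0.5 0" --pt "0 2.5 0" --pt "0 4.5 0" --pt "0 6.5 0" --pt "0 8.5 0" --turn '[0, 0, 0, 0, 0]' --hand '[1, 1, 1, 1, 1]'

```text
clock: 23.92
eef_pos: [0.5208, 0.0298, 0.0497]
tool_rot: [0.725, 0.689, -0.0, -0.0]
ft_force: [-2.5, 0.9, 0.5]
grip_width: 0.0089
```

>>> arm_command --pt "0 2 0" --pt "0 4 0" --pt "0 6 0" --pt "0 7 0" --pt "0 7.5 0" --turn '[0, 0, 0, 0, 0]' --hand '[1, 1, 1, 1, 1]'

```text
clock: 24.33
eef_pos: [0.5973, 0.0258, 0.0497]
tool_rot: [0.725, 0.689, 0.001, 0.001]
ft_force: [-1.2, 1.0, 0.9]
grip_width: 0.0084
```

```bash
python3 - <<'E'
from h import *
o=get_obs(); print(now(),o['clock'],o['grip_width'],o['ft_force'])
E
```

```text
[ 0.5972877   0.02583466  0.04969506 -2.93360028] 24.3333 0.008422605222337697 [-1.22951507  0.97833167  0.87084899]
```

>>> arm_command --pt "0 0.2 0" --pt "0 0.4 0" --pt "0 0.6 0" --pt "0 0.8 0" --pt "0 0.9 0" --turn '[0, 0, 0, 0, 0]' --hand '[1, 1, 1, 1, 1]'

```text
clock: 24.75
eef_pos: [0.6042, 0.0255, 0.0497]
tool_rot: [0.725, 0.689, 0.0, 0.0]
ft_force: [-1.2, -0.0, 0.9]
grip_width: 0.0089
```

>>> arm_command --pt "0 0.1 0" --pt "0 0.2 0" --pt "0 0.2 0" --turn '[0, 0, 0]' --hand '[1, 1, 1]'

```text
clock: 25.0
eef_pos: [0.6062, 0.0254, 0.0497]
tool_rot: [0.725, 0.689, 0.0, -0.0]
ft_force: [-1.4, -0.4, 3.4]
grip_width: 0.0089
```

Not yet at the stop (force is flat), so I push on a little.

>>> arm_command --pt "0 0.1 0" --pt "0 0.2 0" --pt "0 0.3 0" --pt "0 0.3 0" --turn '[0, 0, 0, 0]' --hand '[1, 1, 1, 1]'

```text
clock: 25.33
eef_pos: [0.6062, 0.0254, 0.0496]
tool_rot: [0.725, 0.689, -0.002, -0.002]
ft_force: [-10.0, -0.4, 10.8]
grip_width: 0.0088
```

>>> arm_command --pt "0 0.1 0" --pt "0 0.2 0" --pt "0 0.2 0" --pt "0 0.2 0" --turn '[0, 0, 0, 0]' --hand '[1, 1, 1, 1]'

```text
clock: 25.67
eef_pos: [0.6063, 0.0254, 0.0496]
tool_rot: [0.725, 0.689, -0.003, -0.003]
ft_force: [-14.4, 0.3, 14.0]
grip_width: 0.0086
```

The drawer is at its stop (x stays at 0.606 while the force rises). Relaxing, releasing and rising.

>>> arm_command --pt "0 -0.2 0" --pt "0 -0.4 0" --pt "0 -0.4 0" --pt "0 -0.4 0" --pt "0 -0.4 0" --turn '[0, 0, 0, 0, 0]' --hand '[1, 1, 0.7, 0.7, 0.7]'

```text
clock: 26.08
eef_pos: [0.6068, 0.0254, 0.0493]
tool_rot: [0.725, 0.689, -0.0, -0.0]
ft_force: [-5.3, 0.2, 3.6]
grip_width: 0.0255
```

>>> arm_command --pt "0 0 -1" --pt "0 0 -3" --pt "0 0 -6" --pt "0 0 -10" --pt "0 0 -14" --turn '[0, 0, 0, 0, 0]' --hand '[0.7, 0.7, 0.7, 0.7, 0.7]'

```text
clock: 26.5
eef_pos: [0.6075, 0.0252, 0.1906]
tool_rot: [0.725, 0.689, -0.0, 0.0]
ft_force: [0.7, -0.4, 0.0]
grip_width: 0.0251
```

>>> arm_command --pt "0 -4 0" --pt "0 -8 0" --pt "0 -12 0" --pt "0 -12 0" --pt "0 -12 0" --turn '[0, 0, 0, 0, 0]' --hand '[0.7, 0.7, 0.7, 0.7, 0.7]'

```text
clock: 26.92
eef_pos: [0.4854, 0.0314, 0.1897]
tool_rot: [0.725, 0.689, -0.0, 0.0]
ft_force: [1.1, 0.1, 0.4]
grip_width: 0.0258
```

```bash
python3 - <<'E'
from h import *
o=get_obs(); print(now(),o['clock'],o['ft_force']); calcpose()
for c in ['top','scene']:
    I,D=camera(c); P=cloud(c,D).reshape(-1,3); save(c+'9.png',I)
    def rect(n,x0,x1,y0,y1,z0,z1):
        q=P[(P[:,0]>x0)&(P[:,0]<x1)&(P[:,1]>y0)&(P[:,1]<y1)&(P[:,2]>z0)&(P[:,2]<z1)]; print(c,n,len(q),[np.round(v,4) for v in cv2.minAreaRect(q[:,:2].astype(np.float32))] if len(q)>3 else '')
    rect('lb',.4,.56,-.34,-.24,.19,.206); rect('mid',.4,.56,-.41,-.345,.19,.206); rect('lc',.4,.56,-.52,-.42,.12,.25); rect('jar',.6,.95,-.15,.2,.16,.19); rect('pot',.4,.56,.42,.55,.02,.2)
    rect('bar+panel',.58,.66,-.1,.13,.045,.083)
    for s in spot_point(c,'till_drawer0_handle')[:1]: print(s['conf'],at_z(c,s['location'],.052))
E
```

```text
[ 0.48542977  0.03140782  0.18972222 -2.90441078] 26.9167 [1.14623069 0.12039278 0.39503797]
scene 648 zfit slope,at0 [-0.029, 0.016] rect [array([ 0.0512, -0.0008]), array([0.1198, 0.0603]), np.float64(0.3891)] x [-0.0039  0.1083] y [-0.0298  0.0287] z [0.0109 0.0149 0.0166]
  display 0.76 [ 0.0688 -0.0006  0.0149]
top 922 zfit slope,at0 [-0.003, 0.013] rect [array([0.0493, 0.0023]), array([0.1156, 0.061 ]), np.float64(0.2146)] x [-0.0051  0.1057] y [-0.0274  0.0315] z [0.01   0.0131 0.0163]
wrist few 0
top lb 145 [array([ 0.4675, -0.2982]), array([0.0289, 0.0292]), np.float64(50.7206)]
top mid 150 [array([ 0.4806, -0.3707]), array([0.0292, 0.0279]), np.float64(89.3939)]
top lc 477 [array([ 0.4932, -0.4544]), array([0.0368, 0.0463]), np.float64(12.643)]
top jar 707 [array([0.7475, 0.008 ]), array([0.0704, 0.0704]), np.float64(84.8887)]
top pot 460 [array([0.4736, 0.4763]), array([0.0521, 0.0522]), np.float64(11.8622)]
top bar+panel 873 [array([0.6302, 0.0227]), array([0.2142, 0.0623]), np.float64(87.4079)]
0.65 [0.61274179 0.02215578 0.052     ]
scene lb 122 [array([ 0.4713, -0.303 ]), array([0.0333, 0.0307]), np.float64(13.1325)]
scene mid 108 [array([ 0.4834, -0.3727]), array([0.0318, 0.03  ]), np.float64(66.9186)]
scene lc 601 [array([ 0.4964, -0.4573]), array([0.0435, 0.0513]), np.float64(13.1409)]
scene jar 888 [array([0.7504, 0.0067]), array([0.0711, 0.0712]), np.float64(81.7148)]
scene pot 797 [array([0.4754, 0.4732]), array([0.0579, 0.0529]), np.float64(11.332)]
scene bar+panel 605 [array([0.627 , 0.0235]), array([0.2145, 0.0531]), np.float64(86.6568)]
0.69 [0.61665339 0.02058724 0.052     ]
```

View pics/scene9.png

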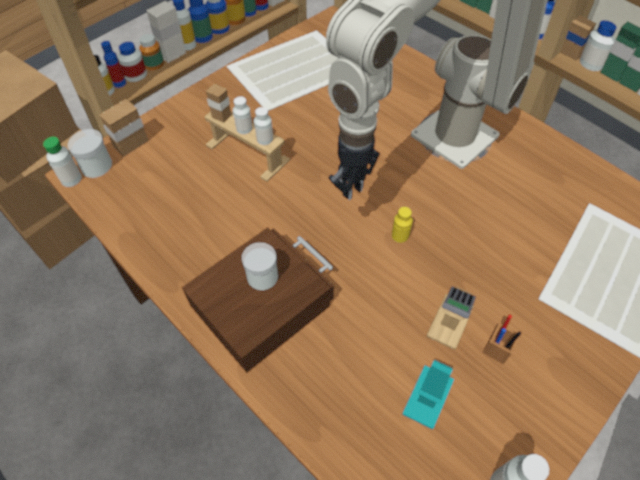

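The drawer is shut at (300,255). The bottle is on the ledge (240,115), the calculator is on the stand (457,303), and the arm is clear of everything.

```bash
python3 -c "
from h import *
print(job_done())"
```

```text
the job is handed in; nothing more can be done
None
```

I stood the bottle in the ledge gap, opened the drawer, and propped the calculator on the stand, pivoting it flush onto the backrest in the grip. I then pushed the drawer shut and handed the job in at about 27 s of the 72 s; no verdict is reported.

Last checks, all before handing in:
- **Bottle:** standing within about 2 mm of the plank's centre line, in the middle of the gap.
- **Calculator:** flat on the backrest (top face 13–15 mm off the face), display end up, off centre by at most about 2 mm. Its lower edge is against the lip; the wrist view after release put the upper end at 104.6 mm.
- **Drawer:** at its stop. The handle stayed at x = 0.606 m while the push force rose, and 0.606 m is the computed shut position.
- **Bystanders:** ledge bottle, carton, jar and pen pot all within about 2 mm of where they started. The arm was clear of everything.

**Readings that disagreed:**
- The scene camera's display point in the last look was 0.069 m along the rest, just under the 0.07 m limit. Earlier looks after release gave 0.083–0.090 m, and the calculator's outline had not moved, so I took it as detector error.
- The networks' handle points after shutting were 7–11 mm beyond the measured stop, which would be past fully shut. I trusted the arm's own reading.

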